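# Put the swivel-lid box back in its gap

### The arm

A 7-joint arm with a two-finger parallel gripper is mounted at the origin on a cart in front of the work surface, level with it; the furniture and walls round the work are solid. World frame = base frame: x ahead of the robot, y to its left, z up, the work surface at z = 0. Lengths are in m, angles in rad, forces in N, time in s.
With the tool pointing down it reaches from about 0.4 to 0.875 m from the base axis. Payload 19.3 kg.
Tool frame: the origin (TCP) lies midway between the tips of the shut fingers; the grasp point (between the pads) lies 19 mm behind it; z points along the fingers, y is the line along which they close (so a half turn about z gives the same grasp; the last joint's range is limited). The gripper opens to 85 mm and grips with 20 to 120 N. Pads are 22 mm wide; open, the fingers measure 114 mm over their backs; the gripper's body (76 mm by 85 mm) begins 54 mm behind the grasp point. The pads swing forward as they close: fully open they stand 13 mm farther back than shut.
Start: joints at [1.049, 0.521, -0.036, 1.599, 0.021, 1.021, -0.113], TCP at [0.273, -0.562, 0.197] pointing down, gripper open.
Joint ranges: [-2.91, 2.91], [-0.3, 2.13], [-1.5, 1.42], [0.17, 2.43], [-1.26, 4.41], [0.16, 1.93], [-2.52, 2.52]. Speed limits (rad/s): [1.89, 1.89, 2.39, 2.39, 3.01, 3.01, 3.01].

### API

Orientations are given as a unit quaternion [w, x, y, z].
In Python, from workcell import sense, cams, job gives the robot as it stands.
- The arm moves only by the shell command python3 -m inch 'ROWS' [FORCE]. ROWS is JSON, a list that holds one entry, the list of rows, each a list of 5 numbers: the shift along the tool's x, y, z in m, then the turn about the tool's z in rad, then the opening, from -1 (shut) to 1 (fully open). A call has 1 to 12 rows; each row shifts and turns the commanded pose from where the row before left it, along the tool's axes as they then stand; what a row does not reach is not made up. A row lasts 1/8 s, in which the tool goes at most 62.5 mm and 10.7 degrees, less where a joint would pass 70% of its speed; a pose out of reach is approached as far as the arm can. A call is refused whole if a number of a shift passes 0.0625 or a number of a turn 0.188, either way. A call with a gripper value outside its range is refused whole. The fingers move at their own pace and stop on an object; FORCE is the grip in N (left out, the last holds). Time passes only in rows, so rows that do not move let the fingers close. It gives the time, the measured TCP pose, the force, the opening and the grip force at its end, in the units of the state.
- sense(): the state, without advancing time (a new reading comes with each control period).
- cams.capture(name): name is "side" or "top"; returns a dict with "pixels" (400x640x3 uint8, red, green, blue), "fx", "fy", "cx", "cy" (pixels), "extrinsics" (4x4, takes a point from world to camera coordinates). Camera axes: x right, y down, z forward; pixel columns grow to the right and rows downward; lengths in m; the calibration is good to about 2 mm. A picture is of the moment at which its call begins. There is no depth.
- job.hand_in(): hands the job in; it is judged then, once.
The state is a dict: "t": time; "joint_positions": joint angles; "dq": joint speeds; "tau": joint torques, N m; "ee_pos": TCP position; "tool_rot": TCP orientation; "force": force on the tool from outside, world axes, zero at the start; "wrist_torque": the same for the moment, N m; "grip_width": opening from 0.0 (shut) to 1.0 (fully open); "grasp_force": force on a finger pad.
Only numpy, scipy, OpenCV 4.12 (cv2) and the standard library are available. Lean on these libraries where they do the work, as an engineer would, in place of code of your own. Each camera call takes 0.05 s, during which the arm holds its last target. There are 200 camera calls.

### The job

Put the round wooden box with the swivel lid back in its place in the row, by pushing alone, without picking it up. First swing its open lid fully shut, then push the box along the worktop into the gap between the white and the green canister until it rests against the step riser behind them. The box must stay standing on the worktop all the time, never tipped, and the canisters and everything else must stay where they are.

Things in the scene. Friction and masses are not known exactly. Their poses are not given: they have to be found in the camera images.
- box: round light-wood box, loose, 0.53 kg with its lid, standing on the worktop: 106 mm outer diameter up to 45 mm height, tapering to 100 mm at its 70 mm high rim; hollow and empty. Origin: centre of its underside; z up. Its lid pivot (brass screw) lies 40 mm from the axis on the box's own +y side, which at yaw 0 is the robot's left.
- box_mid (a point): point on the box's axis, 40 mm above its underside
- lid (a joint): angle of the swivel lid about the vertical brass screw, rad: 0 = shut, concentric with the box (a stop there prevents going past); grows as the lid swings clockwise seen from above, so that from the box's own frame its middle moves toward -x (the robot, at yaw 0) and then +y; up to 1.9. It turns easily (about 0.5 N at the lid's edge) and stays where it is left.
- lid_mid (a point): centre of the upper face of the lid, a flat disc of 104 mm diameter and 11 mm thick that lies level, 71 to 82 mm above the worktop. It is 40 mm from the pivot axis.
- canister_white: white canister with a wooden lid, 102 mm across its wooden lid rim and 140 mm high, 0.75 kg, loose, standing upright with its back against the riser's lower step; origin: centre of its underside
- canister_green: green canister with a wooden lid, 102 mm across its wooden lid rim and 140 mm high, 0.75 kg, loose, standing upright with its back against the riser's lower step; origin: centre of its underside. The gap between the two canisters is 130 mm wide; its middle is halfway between their origins (232 mm apart). Either one may be on the left.
- riser: two-step jar riser of light wood, fixed on the worktop: 400 mm wide (its y), 108 mm deep (its x), steps 45 and 90 mm high. Origin: centre of its underside; its +x points away from the robot.
- riser_face (a point): middle of the foot of the riser's front face (lower step, 45 mm high); same axes as the riser. The front face is the plane x = 0 of this frame, and the row stands on its -x side.
- cup_a: stoneware egg cup on the riser's lower step, 50 mm wide, 61 mm high; origin: centre of its underside
- cup_b: second stoneware egg cup on the lower step, like the first
- spice_red: spice jar with a red cap and a green label, leftmost on the riser's upper step, 47 mm wide, 97 mm high; origin: centre of its underside
- spice_white: spice jar with a white cap on the upper step, 47 mm wide, 98 mm high
- spice_tall: spice jar with a red cap and a brown label, rightmost on the upper step, 45 mm wide, 106 mm high
- ramekin_a: fluted white ramekin on the worktop to the right, 97 mm across, 42 mm high; origin: centre of its underside
- olive_jar: straight glass jar with a yellow lid on the worktop to the left, 85 mm across, 110 mm high; origin: centre of its underside

How it is judged:
By the outcome, as a careful person would: the job done as asked, in the order asked, and still so for the second after the job is handed in, with the robot touching nothing.
It also fails if it takes over 67 s, if anything falls off the work surface, if the arm or the gripper's body presses on something with over 40 N, if the wrist force passes 120 N, or if a joint passes its speed limit or range.

## Working session

There is one attempt and no reset: what is moved stays moved. The work goes in short steps, Python scripts to look and compute and a shell command to move; the robot and the scene stay as the last step left them, time stands still between calls to the robot, and variables do not carry over. Pictures are saved under pics/ and viewed, at most 10 in all, crops included, and the job is handed in when it is done.

```bash
mkdir -p pics
cat > h.py <<'E'
import numpy as np, cv2
from workcell import sense, cams, job
def cap(n,f=None):
    c=cams.capture(n)
    if f: cv2.imwrite('pics/'+f,c['pixels'][:,:,::-1])
    return c
def ray(c,u,v,z):
    E=np.array(c['extrinsics']);R=E[:3,:3];o=-R.T@E[:3,3]
    d=R.T@np.array([(u-c['cx'])/c['fx'],(v-c['cy'])/c['fy'],1])
    return o+d*(z-o[2])/d[2]
def proj(c,p):
    E=np.array(c['extrinsics']);q=E[:3,:3]@np.array(p)+E[:3,3]
    return q[0]/q[2]*c['fx']+c['cx'],q[1]/q[2]*c['fy']+c['cy']
E
python3 - <<'E'
from h import *
s=sense();print(s)
for n in('top','side'):
    c=cap(n,n+'0.png');E=np.array(c['extrinsics']);print(n,c['fx'],c['cx'],c['cy'],-E[:3,:3].T@E[:3,3],E[:3,:3].round(2).tolist())
E
```

```text
{'t': 0.0, 'joint_positions': array([ 1.04878348,  0.52203049, -0.03636685,  1.59999985,  0.02119257,
        1.02109053, -0.11278751]), 'dq': array([ 0.00051342,  0.00029238, -0.00153296,  0.00056626,  0.00068341,
       -0.00199023,  0.00116411]), 'tau': array([ 1.75697722e-03, -9.27095962e+01,  1.98094994e+00, -3.69923723e+01,
        1.79210433e-02,  8.25743802e-03,  8.30128943e-05]), 'ee_pos': array([ 0.27269728, -0.56195402,  0.19621796]), 'tool_rot': array([-5.50496930e-04,  9.74587657e-01,  2.24005743e-01, -1.54924494e-04]), 'force': array([ 0.87737705, -0.60051704,  0.13881131]), 'wrist_torque': array([-0.01734689, -0.03077767, -0.02206796]), 'grasp_force': 0.0, 'grip_width': 1.000487683160843}
top 388.0660478760207 319.26125222942505 200.86081706157424 [0.4730124  0.01825987 1.2914355 ] [[0.03, -1.0, 0.03], [-0.99, -0.03, -0.13], [0.13, -0.03, -0.99]]
side 413.1923206879445 326.6868864362701 197.94779026210634 [0.41075926 0.73072968 0.76149198] [[-0.96, -0.28, 0.02], [-0.2, 0.62, -0.76], [0.21, -0.73, -0.65]]
```

View pics/top0.png

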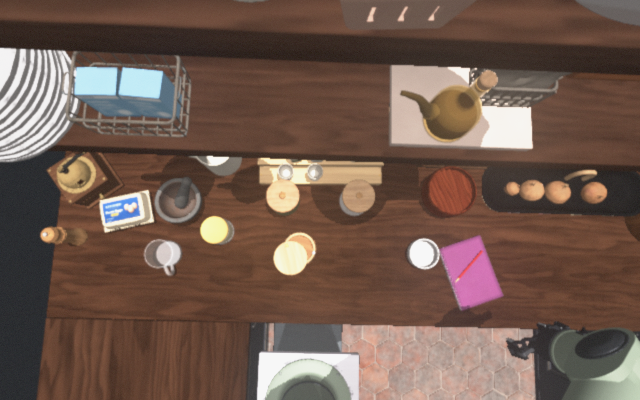

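View pics/side0.png

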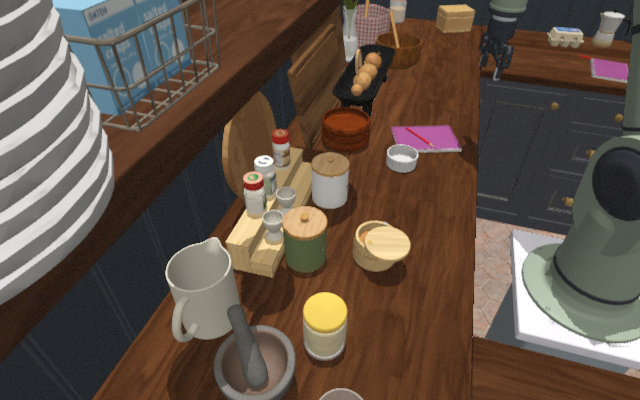

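The top view shows the green canister at about (283,195), the white one at (358,197), the box at about (300,248) with its lid at (291,258), and the riser front edge near row 184. I'll crop in and measure.

Run:
```python
from h import *
im=cv2.imread('pics/top0.png');s=cv2.imread('pics/side0.png')
a=cv2.resize(im[145:285,250:400],None,fx=4,fy=4,interpolation=cv2.INTER_CUBIC)
cv2.imwrite('pics/ct.png',a)
b=cv2.resize(s[140:290,220:420],None,fx=4,fy=4,interpolation=cv2.INTER_CUBIC)
cv2.imwrite('pics/cs.png',b)
```

```text
(no output)
```

View pics/ct.png

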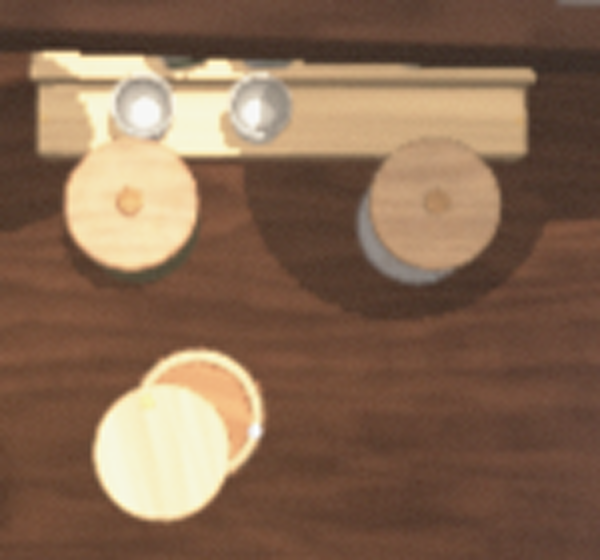

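View pics/cs.png

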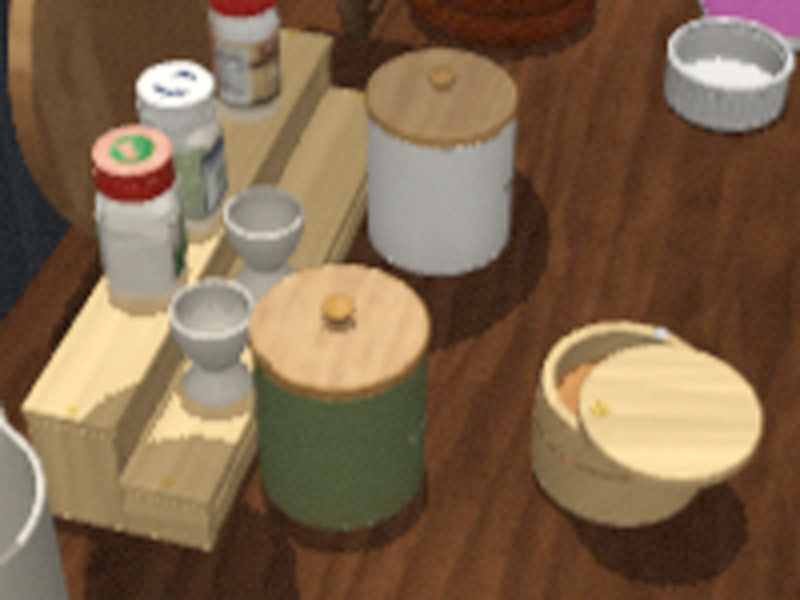

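Crop details: lid centre at about (290.3,258), pivot at (287,245.5), box rim centre at (300,248.3), canister lids at (282.8,196.3) and (358.8,196.3), and riser front top edge from (259.5,184) to (381.7,184.5).

Run:
```python
from h import *
c=cap('top');d=cap('side')
im=c['pixels'].astype(int)
R=lambda u,v,z:ray(c,u,v,z).round(4)[:2]
print('lid',R(290.25,258,.082),'piv',R(287,245.5,.083),'box',R(300,248.2,.070),'pin',R(314,252.5,.075))
print('green',R(282.75,196.2,.127),'white',R(358.75,196.2,.127))
print('riser',R(259.5,184,.045),R(381.7,184.5,.045))
print('side: lid',ray(d,387.7,243,.082)[:2],'piv',ray(d,370,242,.083)[:2])
print('green',ray(d,305,222,.127)[:2],'white',ray(d,330.5,165,.127)[:2])
hs=cv2.cvtColor(c['pixels'],cv2.COLOR_RGB2HSV)
# bright lid blob: light wood by value
m=((im[:,:,2]>115)&(im[:,:,0]>200)).astype(np.uint8)
m[:230]=0;m[280:]=0;m[:,:265]=0;m[:,330:]=0
k=cv2.morphologyEx(m,cv2.MORPH_OPEN,np.ones((7,7),np.uint8))
p=max(cv2.findContours(k,0,2)[0],key=cv2.contourArea);print(cv2.minEnclosingCircle(p),cv2.fitEllipse(p))
```

```text
lid [0.4514 0.0688] piv [0.4893 0.0802] box [0.4823 0.0401] pin [ 0.4703 -0.0039]
green [0.6363 0.0966] white [ 0.6439 -0.1339]
riser [0.6853 0.1789] [ 0.6972 -0.2195]
side: lid [0.44987847 0.07468143] piv [0.48851849 0.08451536]
green [0.63333287 0.10998673] white [ 0.63870812 -0.11223564]
((294.5, 253.5), 22.902063369750977) ((293.748291015625, 253.5735321044922), (33.90892028808594, 45.87481689453125), 41.8057975769043)
```

```bash
python3 -m inch '[[[0,0,0,0.175,-1],[0,0,0,0.175,-1],[0,0,0,0.175,-1],[0,0,0,0.175,-1],[0,0,0,0.175,-1],[0,0,0,0.175,-1],[0,0,0,0,-1]]]' 30
cat >> h.py <<'E'
def yaw():
    w,x,y,z=sense()['tool_rot'];return np.arctan2(2*(x*y+w*z),1-2*(y*y+z*z))
def to(p):
    "shift in tool axes from measured TCP to world p"
    t=yaw();d=np.array(p)-sense()['ee_pos']
    return np.array([np.cos(t)*d[0]+np.sin(t)*d[1],np.sin(t)*d[0]-np.cos(t)*d[1],-d[2]]).round(4)
E
python3 - <<'E'
from h import *
print(yaw(),to((.45,-.2,.2)),to((.42,.16,.2)),sense()['grip_width'])
E
```

```text
t: 1.08
ee_pos: [0.273, -0.5621, 0.1966]
tool_rot: [-0.0, 0.956, -0.294, -0.0]
force: [0.1, -0.0, 0.3]
grip_width: 0.0
grasp_force: 0.0
-0.5970362274763474 [-0.0572 -0.399  -0.0034] [-0.2844 -0.6799 -0.0034] 0.0004604004565664578
```

```bash
python3 -m inch '[[[-0.007,-0.05,0,0,-1],[-0.007,-0.05,0,0,-1],[-0.007,-0.05,0,0,-1],[-0.007,-0.05,0,0,-1],[-0.007,-0.05,0,0,-1],[-0.007,-0.05,0,0,-1],[-0.007,-0.05,0,0,-1],[-0.007,-0.05,0,0,-1],[0,0,0,0,-1]]]'
python3 -m inch '[[[-0.0285,-0.035,0,0,-1],[-0.0285,-0.035,0,0,-1],[-0.0285,-0.035,0,0,-1],[-0.0285,-0.035,0,0,-1],[-0.0285,-0.035,0,0,-1],[-0.0285,-0.035,0,0,-1],[-0.0285,-0.035,0,0,-1],[-0.0285,-0.035,0,0,-1],[0,0,0,0,-1]]]'
python3 - <<'E'
from h import *
print(yaw(),to((.425,.155,.075)))
piv=np.array([.4885,.0815]);f0=np.array([.425,.155])
print(sense()['joint_positions'].round(2))
# arc of finger centre about pivot
for th in (0,.2,.4,.6,.8,1.0,1.2,1.4):
    lid=np.array([.451,.070])-piv; e=lid/np.linalg.norm(lid)
    et=np.array([-e[1],e[0]]); f=lid-.068*et
    c,s=np.cos(th),np.sin(th);q=piv+np.array([[c,-s],[s,c]])@f
    print(th,q.round(4),to((*q,.075)))
E
```

```text
t: 2.2
ee_pos: [0.4535, -0.1968, 0.1968]
tool_rot: [-0.0, 0.957, -0.29, 0.0]
force: [-0.0, -1.0, 0.1]
grip_width: 0.003
grasp_force: 0.0
t: 3.32
ee_pos: [0.4244, 0.1264, 0.1957]
tool_rot: [0.001, 0.957, -0.291, -0.002]
force: [0.4, -0.3, -0.3]
grip_width: -0.0
grasp_force: 0.0
-0.5902523242326043 [-0.0154 -0.0241  0.1207]
[-0.61  0.24  0.23  2.06 -0.07  0.85 -2.51]
0 [0.4311 0.135 ] [ 0.0008 -0.0109  0.1207]
0.2 [0.4216 0.1225] [-0.0002  0.0047  0.1207]
0.4 [0.4148 0.1084] [0.002  0.0203 0.1207]
0.6 [0.4109 0.0932] [0.0073 0.035  0.1207]
0.8 [0.4101 0.0776] [0.0153 0.0485 0.1207]
1.0 [0.4124 0.0621] [0.0259 0.0601 0.1207]
1.2 [0.4178 0.0474] [0.0385 0.0693 0.1207]
1.4 [0.426 0.034] [0.0528 0.0758 0.1207]
```

Joint 7 sits at its limit, so I'll make a half turn the other way. The grasp is equivalent.

```bash
python3 -m inch '[[[0,0,0,-0.185,-1],[0,0,0,-0.185,-1],[0,0,0,-0.185,-1],[0,0,0,-0.185,-1],[0,0,0,-0.185,-1],[0,0,0,-0.185,-1],[0,0,0,-0.185,-1],[0,0,0,-0.185,-1],[0,0,0,-0.185,-1]]]'
python3 -m inch '[[[0,0,0,-0.185,-1],[0,0,0,-0.185,-1],[0,0,0,-0.185,-1],[0,0,0,-0.185,-1],[0,0,0,-0.185,-1],[0,0,0,-0.185,-1],[0,0,0,-0.185,-1],[0,0,0,-0.185,-1],[0,0,0,0,-1]]]'
python3 - <<'E'
from h import *
print(yaw(),to((.425,.155,.076)),sense()['joint_positions'].round(2))
piv=np.array([.4885,.0815])
for th in (0,.2,.4,.6,.8,1.0,1.1,1.2,1.3):
    lid=np.array([.451,.070])-piv; e=lid/np.linalg.norm(lid)
    et=np.array([-e[1],e[0]]); f=lid-.068*et
    c,s=np.cos(th),np.sin(th);q=piv+np.array([[c,-s],[s,c]])@f
    print(th,q.round(4),to((*q,.076)))
E
```

```text
t: 4.45
ee_pos: [0.425, 0.1227, 0.1959]
tool_rot: [-0.001, 0.859, 0.511, -0.001]
force: [-0.8, 0.4, 0.1]
grip_width: 0.001
grasp_force: 0.0
t: 5.58
ee_pos: [0.4251, 0.1228, 0.1959]
tool_rot: [-0.001, 0.294, 0.956, -0.0]
force: [0.7, -0.1, -0.1]
grip_width: 0.003
grasp_force: 0.0
2.5453867486427524 [0.0181 0.0266 0.1199] [-0.14  0.25 -0.32  2.04  0.1   0.87  0.45]
0 [0.4311 0.135 ] [0.0019 0.0134 0.1199]
0.2 [0.4216 0.1225] [ 0.0027 -0.0022  0.1199]
0.4 [0.4148 0.1084] [ 0.0005 -0.0177  0.1199]
0.6 [0.4109 0.0932] [-0.0049 -0.0325  0.1199]
0.8 [0.4101 0.0776] [-0.013  -0.0459  0.1199]
1.0 [0.4124 0.0621] [-0.0236 -0.0574  0.1199]
1.1 [0.4148 0.0546] [-0.0298 -0.0623  0.1199]
1.2 [0.4178 0.0474] [-0.0364 -0.0665  0.1199]
1.3 [0.4216 0.0405] [-0.0433 -0.0701  0.1199]
```

```bash
python3 -m inch '[[[0.009,0.013,0.03,0,-1],[0.009,0.014,0.03,0,-1],[0,0,0.03,0,-1],[0,0,0.031,0,-1],[0,0,0,0,-1],[-0.016,-0.014,0,0,-1],[0.001,-0.015,0,0,-1],[-0.003,-0.016,0,0,-1],[0,0,0,0,-1]]]'
python3 -m inch '[[[-0.005,-0.0145,0,0,-1],[-0.008,-0.0135,0,0,-1],[-0.005,-0.006,0,0,-1],[-0.0055,-0.0055,0,0,-1],[0,0,0,0,-1]]]'
python3 - <<'E'
from h import *
c=cap('top','t1.png')
cv2.imwrite('pics/ct1.png',cv2.resize(cv2.imread('pics/t1.png')[165:305,250:400],None,fx=4,fy=4,interpolation=cv2.INTER_CUBIC))
print(yaw())
E
```

```text
t: 6.7
ee_pos: [0.4138, 0.1083, 0.0753]
tool_rot: [-0.001, 0.294, 0.956, -0.001]
force: [0.5, 0.0, -0.5]
grip_width: 0.001
grasp_force: 0.0
t: 7.32
ee_pos: [0.4117, 0.0631, 0.0748]
tool_rot: [-0.002, 0.294, 0.956, -0.0]
force: [-0.5, 0.2, -0.4]
grip_width: 0.001
grasp_force: 0.0
2.5460326580414065
```

View pics/ct1.png

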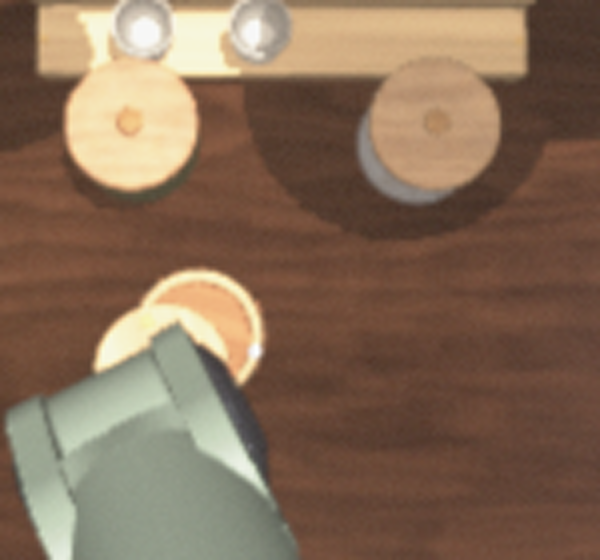

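The lid looks unmoved in the top view (left edge still at crop x 95), though the gripper hides part of it. I'll check from the side.

Run:
```python
from h import *
c=cap('side','s1.png')
cv2.imwrite('pics/cs1.png',cv2.resize(cv2.imread('pics/s1.png')[170:310,330:480],None,fx=4,fy=4,interpolation=cv2.INTER_CUBIC))
print(proj(c,sense()['ee_pos']))
```

```text
(np.float64(404.92899467825987), np.float64(245.51081050342646))
```

View pics/cs1.png

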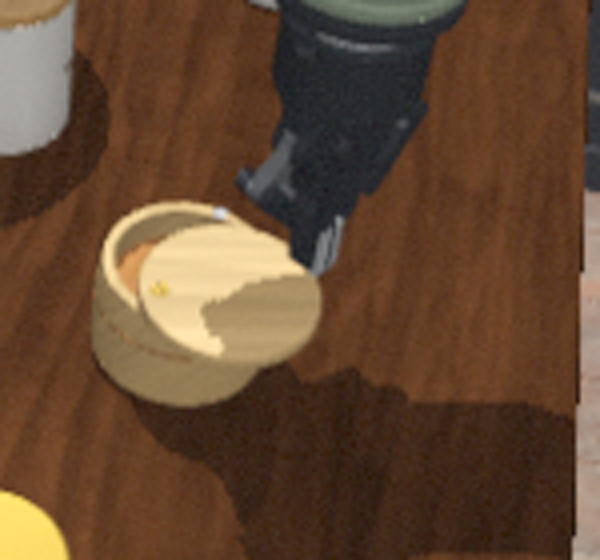

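Run:
```python
from h import *
c=cap('side');p=sense()['ee_pos'];P=lambda q:(np.array(proj(c,q))-[330,170])*4
for z in (0,.01,.02,.03,.05,.1):print(z,P(p+[0,0,z]).round())
for q in ([.4,.04,.075],[.4,.06,.075],[.41,.03,.075]):print(q,P(q).round())
print(P([.451,.070,.082]).round(),[P([.451+.052*np.cos(a),.07+.052*np.sin(a),.082]).round().tolist() for a in np.arange(0,6.3,np.pi/2)])
print(sense()['force'],sense()['grip_width'])
```

```text
0 [300. 302.]
0.01 [302. 290.]
0.02 [305. 278.]
0.03 [307. 265.]
0.05 [313. 240.]
0.1 [326. 172.]
[0.4, 0.04, 0.075] [326. 277.]
[0.4, 0.06, 0.075] [321. 302.]
[0.41, 0.03, 0.075] [311. 261.]
[230. 286.] [[140.0, 266.0], [213.0, 353.0], [322.0, 306.0], [246.0, 224.0], [140.0, 266.0]]
[ 0.51606847  0.03818783 -0.31650985] -0.002217669675571971
```

```bash
python3 -m inch '[[[0.0105,0.0115,0,0,-1],[0.013,0.028,0,0,-1],[0.002,0.031,0,0,-1],[0.016,0.014,0,0,-1],[0,0,0,0,-1]]]'
python3 - <<'E'
from h import *
c=cap('side','s2.png');p=sense()['ee_pos']
im=cv2.imread('pics/s2.png');u,v=proj(c,p);print(u,v)
cv2.circle(im,(int(u*1),int(v)),1,(0,0,255),-1)
u0,v0=int(u)-75,int(v)-90;print(u0,v0)
cv2.imwrite('pics/cs2.png',cv2.resize(im[v0:v0+140,u0:u0+150],None,fx=4,fy=4,interpolation=cv2.INTER_CUBIC))
E
```

```text
t: 8.1
ee_pos: [0.4238, 0.1592, 0.0747]
tool_rot: [-0.002, 0.292, 0.957, -0.0]
force: [-0.1, -0.5, -0.4]
grip_width: -0.002
grasp_force: 0.0
392.5426432426482 275.8018498141727
317 185
```

View pics/cs2.png

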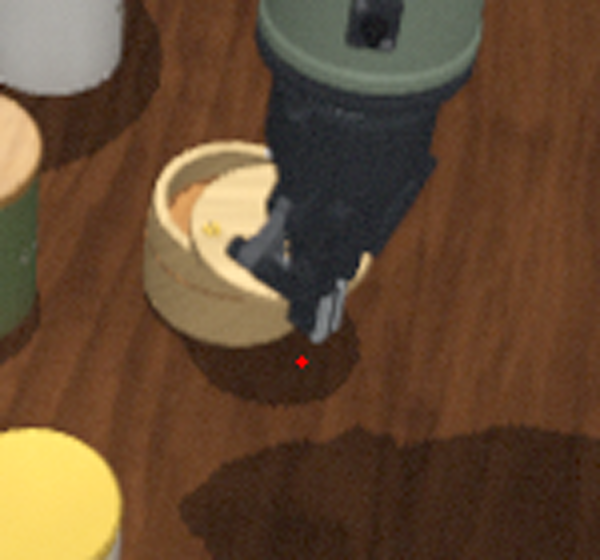

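The unoccluded tip shows at about (318,340), while the TCP projects to (302,362). The fingers therefore ended roughly 18 mm higher than the TCP and passed over the lid. I'll lower by 18 mm and repeat the arc.

```bash
python3 -m inch '[[[0,0,0.009,0,-1],[0,0,0.009,0,-1],[0,0,0,0,-1],[-0.016,-0.014,0,0,-1],[0.001,-0.015,0,0,-1],[0,0,0,0,-1]]]'
python3 -m inch '[[[-0.003,-0.016,0,0,-1],[-0.005,-0.0145,0,0,-1],[-0.008,-0.0135,0,0,-1],[0,0,0,0,-1]]]'
python3 - <<'E'
from h import *
c=cap('top','t3.png');d=cap('side','s3.png')
f=lambda n,a,b,e,g:cv2.resize(cv2.imread('pics/'+n)[a:b,e:g],(400,400),interpolation=cv2.INTER_CUBIC)
cv2.imwrite('pics/m3.png',np.hstack([f('t3.png',215,315,250,350),f('s3.png',180,300,330,450)]))
E
```

```text
t: 8.9
ee_pos: [0.4198, 0.1235, 0.0568]
tool_rot: [-0.002, 0.294, 0.956, -0.001]
force: [0.2, 0.6, -0.0]
grip_width: -0.001
grasp_force: 0.0
t: 9.4
ee_pos: [0.4092, 0.0775, 0.0569]
tool_rot: [-0.002, 0.294, 0.956, -0.001]
force: [-0.3, 0.2, 0.1]
grip_width: -0.002
grasp_force: 0.0
```

View pics/m3.png

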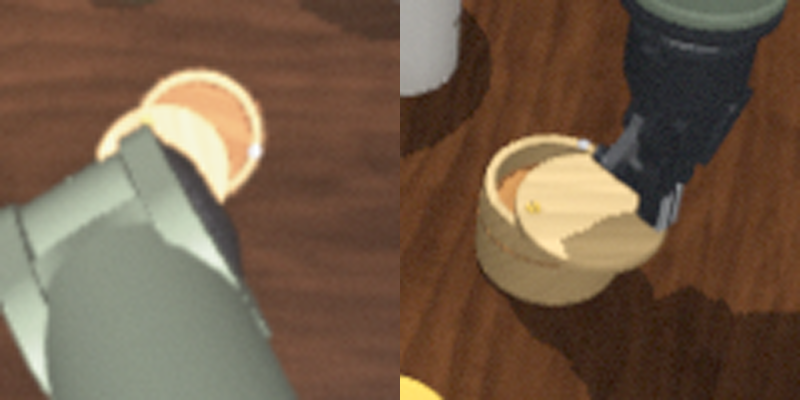

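Run:
```python
from h import *
c=cap('side');p=sense()['ee_pos'];P=lambda q:((np.array(proj(c,q))-[330,180])/.3+[400,0]).round()
for z in (0,.01,.02,.03):print(z,P(p+[0,0,z]))
for w in ([-.011,0,0],[0,-.011,0]):print(w,P(p+w))
print('lid -x edge',P([.399,.07,.082]), 'center',P([.451,.07,.082]))
print(sense()['force'])
# tip from the three side views: near pad bottom
for u,v in ((409.5,247.5),):
  for z in (.057,.07,.085,.095):print(z,ray(c,u,v,z))
# rim shift check
a=cv2.imread('pics/top0.png').astype(int);b=cv2.imread('pics/t3.png').astype(int)
d=abs(a-b).max(2)[225:275,270:325]>40
ys,xs=np.nonzero(d);print(len(xs),xs.min()+270,xs.max()+270,ys.min()+225)
a=cv2.imread('pics/side0.png').astype(int);b=cv2.imread('pics/s3.png').astype(int)
for y in range(215,262,4):
  print(y,''.join('#' if abs(a-b).max(2)[y,x]>40 else '.' for x in range(345,425)))
```

```text
0 [646. 253.]
0.01 [648. 243.]
0.02 [650. 233.]
0.03 [652. 223.]
[-0.011, 0, 0] [662. 257.]
[0, -0.011, 0] [648. 242.]
lid -x edge [669. 222.] center [592. 205.]
[ 0.54419164 -0.67805737 -0.38205973]
0.057 [0.40059166 0.04955142 0.057     ]
0.07 [0.40077928 0.06212121 0.07      ]
0.085 [0.40099577 0.07662482 0.085     ]
0.095 [0.40114009 0.08629389 0.095     ]
767 270 308 246
215 .....................................................########.######..#..#######
219 ....................................................####.###.#.#####....########
223 .................................................######..####.#######.#.########
227 ..........................................#######.#.############.####.########..
231 ...............................................####################..####.......
235 ....................................................#############.#.##..........
239 ........................................................#############...........
243 .......................................................##########..##...........
247 ...........................................#######################..............
251 ...................................############################.................
255 ..................................##########################....................
259 ............................................###.................................
```

The fingertips apparently sit about 25–28 mm above the reported TCP, so they still ride over the lid. I'll retreat, drop another 15 mm and repeat.

```bash
python3 -m inch '[[[0.013,0.028,0,0,-1],[0.002,0.031,0,0,-1],[0.016,0.014,0,0,-1],[0,0,0.015,0,-1],[0,0,0,0,-1]]]'
python3 -m inch '[[[-0.016,-0.014,0,0,-1],[0.001,-0.015,0,0,-1],[-0.003,-0.016,0,0,-1],[0,0,0,0,-1]]]'
python3 - <<'E'
from h import *
d=cap('side','s4.png');c=cap('top','t4.png')
f=lambda n,a,b,e,g:cv2.resize(cv2.imread('pics/'+n)[a:b,e:g],(400,400),interpolation=cv2.INTER_CUBIC)
cv2.imwrite('pics/m4.png',np.hstack([f('t4.png',215,315,250,350),f('s4.png',180,300,330,450)]))
E
```

```text
t: 10.18
ee_pos: [0.4236, 0.1564, 0.0407]
tool_rot: [-0.002, 0.293, 0.956, -0.001]
force: [-0.1, 0.1, 0.8]
grip_width: 0.002
grasp_force: 0.0
t: 10.68
ee_pos: [0.4134, 0.1082, 0.042]
tool_rot: [-0.002, 0.294, 0.956, -0.001]
force: [-0.4, -0.1, 0.4]
grip_width: -0.001
grasp_force: 0.0
```

View pics/m4.png

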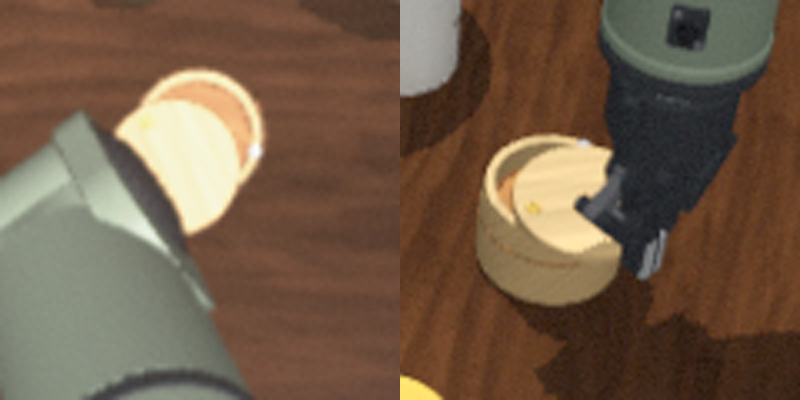

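The lid now moves: its right edge went from about 228 to 238 in the top crop. I'll continue the arc.

```bash
python3 -m inch '[[[-0.005,-0.0145,0,0,-1],[-0.008,-0.0135,0,0,-1],[-0.0105,-0.0115,0,0,-1],[-0.006,-0.005,0,0,-1],[0,0,0,0,-1]]]'
cat >> h.py <<'E'
def blobs(c):
    "light-wood lid/rim contour and brown interior pixels around the box, top view"
    im=c['pixels'].astype(int);r,g,b=im[:,:,0],im[:,:,1],im[:,:,2]
    roi=np.zeros(r.shape,bool);roi[205:275,270:335]=1
    light=(r>200)&(b>115)&roi; brown=(r>150)&(b<=115)&(r-b>70)&roi
    return light.astype(np.uint8),brown
def show(c,y0,y1,x0,x1):
    l,b=blobs(c);g=c['pixels'].astype(int)
    for y in range(y0,y1):print(y,''.join('#' if l[y,x] else 'o' if b[y,x] else 'G' if g[y,x,1]>g[y,x,0]+5 else '.' for x in range(x0,x1)))
E
python3 - <<'E'
from h import *
show(cap('top'),228,275,270,330)
E
```

```text
t: 11.4
ee_pos: [0.4137, 0.0555, 0.0418]
tool_rot: [-0.002, 0.294, 0.956, -0.0]
force: [-0.6, -0.3, -0.7]
grip_width: -0.001
grasp_force: 0.0
228 ............................................................
229 ............................................................
230 ............................................................
231 ............................................................
232 ..........................oo.ooo............................
233 .......................o.##########.........................
234 ....................o..##############o......................
235 ....................###################.....................
236 ...................#####################....................
237 ..................#######################...................
238 ................o#########################..................
239 ...............o##########################..................
240 ..............o############################oo...............
241 ..............##############################o...............
242 ..............##############################
[... 1396 characters left out ...]
GGGGGGGGGGGGGGGGGGGGGGGGGGGGG.....................
265 GGGGGGGGGGGGGGGGGGGGGGGGGGGGGGGGGGGGGGGG....................
266 GGGGGGGGGGGGGGGGGGGGGGGGGGGGGGGGGGGGGGGG....................
267 GGGGGGGGGGGGGGGGGGGGGGGGGGGGGGGGGGGGGGGGG...................
268 GGGGGGGGGGGGGGGG.GGGGGGGGGGGGGGGGGGGGG##GG..................
269 GGGGGGGGGGGG..GGGGGGGGGG.GGG..GGGGGGG####G..................
270 GGGGGGGGGGGGG.GGGGGGGGGGGG.GGGGGGG########G.................
271 GGGGGGGGGGG.GGGGGG.GGGGGGG.GGGGGGGG########.................
272 GGGGGGGGGGGGGGGGGG..GGGGGGGGGG.GGGGG#######G................
273 GGGGGGGGGGGGGGGGGGGGGGGGGGGGGGGG.GGGGG######G...............
274 GGGGGGGGGGGGGGG.GGGGGGGGG..GGGGG.G..GGG#####G...............
```

```bash
python3 -m inch '[[[-0.005,-0.004,0,0,-1],[-0.004,0,0,0,-1],[-0.004,0,0,0,-1],[-0.003,0.001,0,0,-1],[0,0,0,0,-1]]]'
python3 -m inch '[[[0.012,0,0,0,-1],[0.02,0,-0.03,0,-1],[0,0,-0.05,0,-1],[0,0.05,-0.03,0,-1],[0,0.05,0,0,-1],[0,0.05,0,0,0],[0,0,0,0,0]]]'
python3 - <<'E'
from h import *
show(cap('top'),226,275,270,330);print(yaw())
E
```

```text
t: 12.08
ee_pos: [0.4249, 0.0444, 0.0416]
tool_rot: [-0.002, 0.293, 0.956, -0.001]
force: [-2.7, -1.3, 0.8]
grip_width: -0.0
grasp_force: 1.9
t: 12.95
ee_pos: [0.4835, 0.1906, 0.1513]
tool_rot: [-0.002, 0.291, 0.957, 0.001]
force: [-1.0, -0.7, -0.7]
grip_width: 0.414
grasp_force: 0.0
226 ............................................................
227 ............................................................
228 ............................................................
229 ............................................................
230 .........................##########o........................
231 ......................###############o......................
232 ....................o##################o....................
233 ...................#####################....................
234 ..................########################..................
235 .................#########################..................
236 ................###########################.................
237 ...............o############################o...............
238 ...............################
[... 1687 characters left out ...]
................................
265 ............................................................
266 ............................................................
267 ............................................................
268 ............................................................
269 ............................................................
270 ............................................................
271 ............................................................
272 ............................................................
273 ............................................................
274 ............................................................
2.548813302874557
```

The mask shows a full disc at cols 283–316 and rows 230–263, with no interior visible. The contact force rose to 3 N, so the lid is shut against its stop. Next I plan the push.

Run:
```python
from h import *
c=cap('top');l,_=blobs(c)
(u,v),r=cv2.minEnclosingCircle(max(cv2.findContours(l,0,2)[0],key=cv2.contourArea))
b=ray(c,u,v,.082)[:2];print(u,v,r,b)
h=yaw()-np.pi;d=np.array([np.cos(h),np.sin(h)]);print(h,sense()['joint_positions'].round(2))
print(to((*(b-.1*d),.15)),b-.1*d,to((*(b-.1*d),.02)))
```

```text
299.3977355957031 246.4204559326172 17.10321807861328 [0.48761206 0.04190817]
-0.5940385964909738 [-0.21  0.43 -0.36  1.91  0.2   0.84  0.3 ]
[ 0.0144 -0.1174  0.0012] [0.40474337 0.0978794 ] [ 0.0144 -0.1174  0.1312]
```

```bash
python3 -m inch '[[[0.0145,-0.04,0,0,0],[0,-0.04,0,0,0],[0,-0.037,0,0,0],[0,0,0.045,0,0],[0,0,0.045,0,0],[0,0,0.02,0,0],[0,0,0.01,0,0],[0,0,0.011,0,0],[0,0,0,0,0]]]'
python3 -m inch '[[[-0.015,0,0,0,0],[-0.015,0,0,0,0],[-0.01,0,0,0,0],[-0.01,0,0,0,0],[-0.01,0,0,0,0],[-0.01,0,0,0,0]]]'
cat > loc.py <<'E'
from h import *
c=cap('top');im=c['pixels'].astype(int);m=((im[:,:,0]>200)&(im[:,:,2]>115)).astype(np.uint8);m[:205]=0;m[275:]=0;m[:,:270]=0;m[:,340:]=0
p=max(cv2.findContours(m,0,2)[0],key=cv2.contourArea).reshape(-1,2)
# keep silhouette points away from the gripper: fit circle robustly with known radius
from scipy.optimize import least_squares
q=np.array([ray(c,u+.0,v+.0,.082)[:2] for u,v in p])
f=lambda x:np.hypot(*(q-x).T)-.0505
s=least_squares(f,q.mean(0)+[-.005,0],loss='soft_l1',f_scale=.001).x
r=f(s);print('box',s.round(4),'inliers',(abs(r)<.003).sum(),len(r))
e=sense();t=yaw();d=s-e['ee_pos'][:2];print('tool->box ahead/left-y',-(np.cos(t)*d[0]+np.sin(t)*d[1]),np.sin(t)*d[0]-np.cos(t)*d[1],'yaw',t,'F',e['force'].round(1),e['ee_pos'].round(4),e['t'])
E
python3 loc.py
```

```text
t: 14.18
ee_pos: [0.4049, 0.0978, 0.0208]
tool_rot: [-0.002, 0.293, 0.956, -0.001]
force: [-0.1, -0.2, 0.5]
grip_width: 0.501
grasp_force: 0.0
t: 14.92
ee_pos: [0.4628, 0.0586, 0.0206]
tool_rot: [-0.002, 0.293, 0.956, -0.001]
force: [-5.9, 3.6, 4.1]
grip_width: 0.501
grasp_force: 3.4
box [0.5099 0.028 ] inliers 20 39
tool->box ahead/left-y 0.05484897032545352 0.0011279932990120346 yaw 2.545753841000066 F [-4.2  1.7  2.6] [0.4639 0.0579 0.0206] 14.975
```

```bash
python3 -m inch '[[[-0.01,0,0,0,0],[-0.01,0,0,0,0],[-0.01,0,0,0,0],[-0.01,0,0,0,0]]]'; python3 loc.py
python3 -m inch '[[[-0.01,0,0,0,0],[-0.01,0,0,0,0],[-0.01,0,0,0,0],[-0.005,0,0,0,0]]]'; python3 loc.py
```

```text
t: 15.48
ee_pos: [0.4957, 0.0365, 0.0205]
tool_rot: [-0.002, 0.293, 0.956, -0.001]
force: [-6.3, 4.9, 4.9]
grip_width: 0.495
grasp_force: 3.9
box [0.5586 0.1071] inliers 3 13
tool->box ahead/left-y 0.01105746727697552 0.09381009079403432 yaw 2.5459474037142504 F [-4.2  1.5  2.7] [0.4968 0.0356 0.0205] 15.525
t: 16.02
ee_pos: [0.5246, 0.0169, 0.0204]
tool_rot: [-0.002, 0.293, 0.956, -0.0]
force: [-7.0, 5.6, 6.4]
grip_width: 0.503
grasp_force: 4.5
box [0.5586 0.1071] inliers 3 13
tool->box ahead/left-y -0.022982582785127458 0.09372783498953796 yaw 2.546249341017754 F [-4.2  3.1  3.5] [0.525  0.0166 0.0204] 16.075
```

The box is entering the shadow, so the mask fails. I'll back off, turn to the final heading and measure with a lower threshold.

```bash
python3 -m inch '[[[0.02,0,0,0,0],[0.03,0,0,0,0],[0.03,0,-0.03,0,0],[0,0,-0.03,0,0],[0,0,0,-0.156,0],[0,0,0,-0.156,0],[0,0,0,-0.156,0],[0,0,0,-0.156,0],[0,0,0,0,0]]]'
python3 - <<'E'
from h import *
c=cap('top');im=c['pixels'].astype(int)
print(proj(c,(.571,-.0144,.082)),im[214:226:4,300:340:5].tolist())
print(yaw())
for y in range(194,245):print(y,''.join('%x'%(im[y,x,0]//16) for x in range(285,350)))
E
```

```text
t: 17.2
ee_pos: [0.4591, 0.0613, 0.0806]
tool_rot: [-0.002, -0.014, 1.0, 0.0]
force: [-1.1, -0.3, 0.5]
grip_width: 0.502
grasp_force: 0.0
(np.float64(318.3697223567072), np.float64(220.0835716061215)) [[[121, 83, 62], [247, 242, 202], [247, 243, 207], [247, 242, 205], [247, 245, 214], [247, 244, 214], [247, 242, 206], [110, 83, 64]], [[114, 79, 58], [246, 234, 184], [247, 244, 214], [247, 244, 213], [247, 243, 208], [247, 242, 203], [247, 245, 218], [230, 198, 148]], [[88, 65, 49], [247, 242, 203], [247, 241, 201], [247, 239, 194], [247, 241, 202], [247, 244, 211], [247, 242, 206], [217, 178, 133]]]
-3.116753369534337
194 fffffffffffffeb7777777777776666666666666666665665555555689bcccccc
195 ffffffffffffffb7777777777766555655556666665666666665556789bcccccc
196 fffffffffffffeb7777777777776555656566555555555666666666799ccccccb
197 ffffffffffffffa7777777777877666665655666665555656665666889ccccccc
198 ffffffffffffff97778788888887666656666566665655665555557899bcccccc
199 ffffffffffffff87888888888887666556665566666556655555567899bccbccb
200 fffffffffffffe878888888888776555555555555555555555
[... 2395 characters left out ...]

235 aaba99aaaaaaaaaaa8655545679ceffffffffffeec97777777778777777777777
236 abbba99aaaaaaaaba976555555678aceeeeedca99977777777778887777777777
237 bbbbba9aaaaaaaaaaa97655555566778888888777777777777777777776776667
238 bbbcbba9aaaaaaaaaaa9655555566666776767677777777777777777776766666
239 bbccccb99aaaaaaaaaaaa65555567667777777777777777777777777766666676
240 bcccccca9aaaaaaaaaaba76555567777777777777777777777777777777677777
241 cccccccba9aaaaaaaaabb96555557777777777777777777777777777777777777
242 ccccccccb99aaaaabbbbbb9655556777777777777777777777777777777777777
243 ccccccddca9aaaaabbbbbba865555666666667777777777777777777777777777
244 ccccddcccbaaaabbbbbbccba75555566777667666776777776777777777777777
```

The clean disc at cols 302–335, rows 203–236 puts the box at about (0.572, −0.015). The goal is (0.638, −0.019), so I'll use a heading of −0.06.

```bash
python3 -m inch '[[[0,0,0,0.083,0],[-0.007,-0.035,0,0,0],[-0.01,-0.035,0,0,0],[0,0,0.03,0,0],[0,0,0.03,0,0],[0,0,0,0,0]]]'
python3 - <<'E'
from h import *
print(yaw(),to((.472,-.0094,.02)),to((.583,-.0158,.02)))
E
```

```text
t: 18.0
ee_pos: [0.4709, -0.0092, 0.0194]
tool_rot: [-0.003, 0.028, 1.0, -0.0]
force: [0.4, 0.4, 0.3]
grip_width: 0.5
grasp_force: 0.0
3.0849550361587372 [-0.0011 -0.0001 -0.0006] [-0.1123 -0.0002 -0.0006]
```

```bash
python3 -m inch '[[[-0.015,0,0,0,0],[-0.015,0,0,0,0],[-0.01,0,0,0,0],[-0.008,0,0,0,0],[-0.008,0,0,0,0],[-0.008,0,0,0,0],[-0.008,0,0,0,0],[-0.008,0,0,0,0],[-0.008,0,0,0,0],[0,0,0,0,0]]]'
python3 - <<'E'
from h import *
c=cap('top');im=c['pixels'].astype(int)
print(yaw(),to((.583,-.0158,.02)))
for y in range(176,215):print(y,''.join('%x'%(im[y,x,0]//16) for x in range(262,380)))
E
```

```text
t: 19.25
ee_pos: [0.5597, -0.0141, 0.0206]
tool_rot: [-0.002, 0.027, 1.0, -0.0]
force: [-2.9, 0.0, 2.7]
grip_width: 0.5
grasp_force: 1.7
3.0869154705126696 [-0.0234 -0.0005  0.0006]
176 ddddddddddeffffedeeddeffffeeedeffffffffffffeddceeeefdcbaaabbcddddddddddddddddddddddddddddddddddddddcdcccccdccccdccdcdd
177 dddddddddddffffeddeeeeeeeeeeddfffffffffffffeddcceeeecbaaaabcdddddddddddddddddddddddddddddddddddddddddddddddddddddddddd
178 dddddddddddffffeddddedeeedccbeffffffffffffffeddccddeeebaabcddddddddddddddddddddddddddddddddddddccdcdcdddddddcdcdcddddd
179 dddddddddddfffffdeeeeeeedcabdfffffffffffffffedddbbbcddbabcddddddddddddddddddddddddddddddddcccbbcbcbcbccccccccccccccccc
180 ddddddddddefffffeefffffeeeeeffffffffffffffffeddddccbbbbbdddddddddddddddddddddddddddddddddcbbbbbbbbbbbbbccdddcdddcccccc
181 ddddddddddeffffffffffffffffffffffffffffffffffeeddddcccddddddddddddddddddddddddddccccdddcbbbbbbbbbbbcbbbbbccddddddddddd
182 ccccccccddefffffffffffffffffffffffffffffffffffffdddddddddddddddddddddddcdddcdcccccccccccbccccccccccccccbbbcccccccccccc
183 999aaaaaaceffffffffffffffffffffffeeeeeeeeeeeeeedbbbbb
[... 3178 characters left out ...]
8aaaaaaaaa9acdddcccbaaaa9a9aaaaaaaaa9aaa99999bcdddddddddccccccccccccccccb865555555555
210 776776555557aceffffffffffffec855569aaaaaaaaa9cdddcbbaaaaa99aaaaaaaaaaaaaa99999acdddddddddbbbccccccccccbb97555555555555
211 777776655555679cdeeffffedcb86554458aaaaaaaaaaacccbbbaaaaaaaaaaaaaaaaaaa9a999999bcddddeeeec99abbbbbbba98755445555555556
212 777777655555555678abcbb9766555544569aaaaaaaaa9bbbbbaaaaaaaaaaaaaaaaaaaaaa9999999acddeeeeeda899999999875544445455555567
213 777777766555555555566665555555544458aaaaaaaaaaabbbbbaaaaaaaaaaaaaaaaaaaaaaaa99999abcdeeeeec988888887655555555555555567
214 8888778777655555555555555555666444569aaaaaaaabbbbbbbaaaaaaaaaaaaaaaaaaaaaaa99999999abdeeeeda88888766555545555544555666
```

```bash
python3 -m inch '[[[-0.006,0,0,0,0],[-0.006,0,0,0,0],[-0.005,0,0,0,0],[0,0,0,0,0]]]'; for i in 1; do python3 -m inch '[[[-0.003,0,0,0,0],[-0.002,0,0,0,0]]]';python3 -m inch '[[[-0.002,0,0,0,0]]]';python3 -m inch '[[[-0.002,0,0,0,0]]]'; done
```

```text
t: 19.8
ee_pos: [0.5764, -0.0149, 0.0204]
tool_rot: [-0.002, 0.027, 1.0, -0.0]
force: [-5.9, -0.2, 3.6]
grip_width: 0.499
grasp_force: 2.8
t: 20.05
ee_pos: [0.5808, -0.0152, 0.0204]
tool_rot: [-0.003, 0.027, 1.0, -0.0]
force: [-9.6, 0.3, 7.8]
grip_width: 0.498
grasp_force: 5.1
t: 20.18
ee_pos: [0.5827, -0.0153, 0.0204]
tool_rot: [-0.003, 0.027, 1.0, -0.0]
force: [-9.4, 0.2, 8.1]
grip_width: 0.499
grasp_force: 5.2
t: 20.3
ee_pos: [0.5846, -0.0154, 0.0204]
tool_rot: [-0.003, 0.027, 1.0, -0.0]
force: [-14.8, 0.6, 9.5]
grip_width: 0.498
grasp_force: 8.0
```

```bash
python3 -m inch '[[[-0.0015,0,0,0,0]]]'; python3 -m inch '[[[0,0,0,0,0]]]'
```

```text
t: 20.42
ee_pos: [0.5848, -0.0155, 0.0202]
tool_rot: [-0.004, 0.027, 1.0, -0.0]
force: [-22.5, 1.6, 16.1]
grip_width: 0.498
grasp_force: 11.8
t: 20.55
ee_pos: [0.5847, -0.0155, 0.0202]
tool_rot: [-0.004, 0.027, 1.0, -0.0]
force: [-20.3, 0.6, 15.2]
grip_width: 0.505
grasp_force: 10.1
```

The tool has stopped while the force rose to about 22 N, so the box is against the riser. I'll back off and check.

```bash
python3 -m inch '[[[0.005,0,0,0,0],[0.02,0,0,0,0],[0.03,0,0,0,0],[0.03,0,-0.03,0,0],[0.04,0,-0.06,0,0],[0.02,0,-0.06,0,0],[0,0,0,0,0]]]'
python3 - <<'E'
from h import *
c=cap('top','t9.png');d=cap('side','s9.png')
f=lambda n,a,b,e,g:cv2.resize(cv2.imread('pics/'+n)[a:b,e:g],(400,400),interpolation=cv2.INTER_CUBIC)
cv2.imwrite('pics/m9.png',np.hstack([f('t9.png',150,270,255,375),f('s9.png',140,290,240,390)]))
im=c['pixels'].astype(int)
for y in range(182,226):print(y,''.join('%x'%(im[y,x,0]//16) for x in range(295,345)))
E
```

```text
t: 21.42
ee_pos: [0.4498, -0.0081, 0.1659]
tool_rot: [0.002, 0.027, 1.0, -0.001]
force: [-0.4, 0.1, -0.8]
grip_width: 0.496
grasp_force: 0.0
182 fffffffffffffffdddddcddddddcdcddddddddccdcdccccccc
183 eeeeeeeeeeeeeedbccddccdddddddddcbbaaaaaaaaaaaaaaab
184 b99999999998888adfffdcccdddddddccba887777777777778
185 d86666666666669effffdcccccccdddddccb86666666666666
186 ec87777777777aefffffeddcdccccddddddcb8665655565556
187 fea878888888aeffffffeddddddccccccdddcb865656555668
188 ffd877788889dfffffffedddddddddcccdcddca7655556567a
189 ffea7777888cffffffffedddddddddddcdccccc9655555568b
190 fffd8777779efffffffffddddddddddddddddccb855555569b
191 fffe877667cffffffffffddcdddddddddddddddca6555567ac
192 fffe866668dfffffffffffddddddddddddddddddb7555568bc
193 fffe97667affffffffffffdccddddddddddddddcb8555579bc
194 fffeb7777bffffffffffffedccccddddddddddddca655689bc
195 ffffb7777cfffffffffffffdcccccccddddddddddb655789bb
196 fffeb7777dfffffffffffffddcdccccccddddddddc766799cc
197 ffffa7768dfffffffffffffeddddcdccccccdddddc766899cc
198 ffffa7768dffffffffffffffdddddddccccccccddc767899bc
199 fffe87767dffffffffff
[... 760 characters left out ...]
6555678abdeffffffffffec97655555555555555
214 777777777766655678899bdeeeeeddb9876555555555555555
215 7777777777777655567789999999a987665555555555555555
216 77777777777777665666777777778765555555555555555555
217 77777777777777776677666666667666555555555555555555
218 77777777777777777777777667777777665555555555555555
219 66676767776666677777777777777777776555555555555555
220 66666666666666667777777777777777777665555555555555
221 66666666666666666667777777777777777776665555555555
222 66666666666666666666666666667777777777766555555555
223 66666666666666666666666666666666666666666666555555
224 66666666666666666666666666666666666666666666666555
225 76776766666666666666666666666666666666666667666666
```

View pics/m9.png

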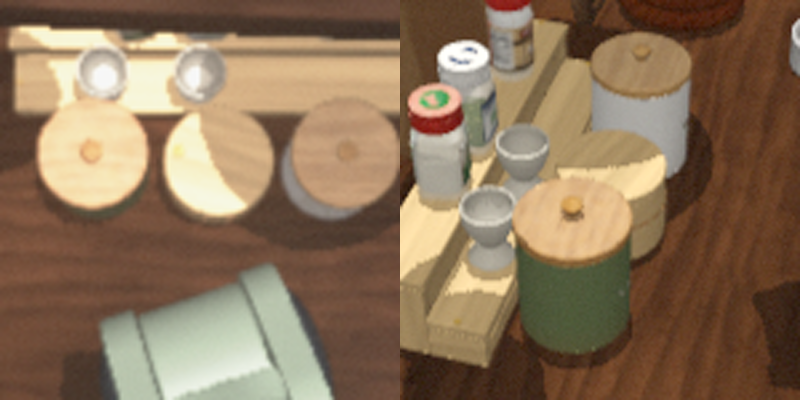

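The box stands in the gap with its lid shut and concentric (top crop about (218,162)). It rests against the riser, and the canisters and cups are where they were. I'm handing in.

```bash
python3 -c "
from workcell import job
print(job.hand_in())"
```

```text
the job is handed in; nothing more can be done
None
```

The job is handed in at about 21 s of robot time: the lid is shut, and the box was pushed upright into the gap between the canisters, where the push force showed it against the riser, with nothing else seen to have moved.

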